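Screw the lid home on the sugar dredger

TASK

The steel sugar dredger is standing open: put its blue perforated lid back on and screw it shut. Set the lid squarely on the neck, turn it backward (anticlockwise from above) until it drops into the gaps between the threads, then screw it forward (clockwise) until it is fully home against its stop, without forcing it, and let go. Leave the spice jar, the shaker tin and the cutter ring standing where they are.

Things in the scene. Friction and masses are not known exactly. Their poses are not given: they have to be found in the camera images.
- dredger: Open stainless-steel sugar dredger can, 72 mm across, held upright and fast on the table by a black rubber suction base 97 mm across with a small tab toward -x; it cannot move. Origin: centre of the base's underside, on the table; z up along the can's axis. Shoulder at z = 70 mm, above it a neck 41 mm across with four threads (48 mm over them).
- dredger_mouth (a point): Centre of the dredger's mouth, level with the top of the red rubber O-ring (40 mm across) on its rim, 98 mm above the table. The ring is springy: it gives 1 mm per 2 N, 4.5 mm at most. Its rounded top leads the lid in when the lid is up to about 3 mm off-centre.
- neck_threads (a point): Point on the neck's axis, 87 mm above the table, level with the flat tops of four equal thread pieces round it, 90 degrees apart. Each one's underside slopes down clockwise to a vertical stop rib at its clockwise end, which stands 6 mm above the thread's top. Between each rib and the next thread's start is a gap where a lid lug can sink, with about 20 degrees of play in turning.
- neck_stop (a point): Point on the neck's axis, 79 mm above the table, level with the lugs when home. Set on the threads, a lid reaches the gaps when turned at most 75 degrees anticlockwise from above; clockwise, its lugs jam on the ribs. Once dropped, 50 to 75 degrees clockwise (under 0.3 N m) takes the lugs under the threads, draws it down 3 mm on the seal and ends firmly at the ribs; friction keeps it.
- lid: Loose screw lid, blue ribbed grip ring with a perforated steel top, 61 mm across, 30 mm high, about 90 g, lying right way up on the table. Origin: centre of its lower edge; z up through the top; x and y are not marked on it. Height of its origin above the table: resting on the stop ribs 91 mm; on the thread tops 85 mm; dropped into the gaps, resting on the seal 78 mm; screwed home 75 mm.
- lid_top (a point): Centre of the lid's top, 30 mm above its lower edge. Grip the ring across from above, fingertips 4 mm or more above its lower edge. It is hollow below, 52 mm inside and 20 mm deep; four equal lugs 90 degrees apart point inward from the wall 4 mm above the lower edge and leave a 43 mm opening, 1 mm of play all round on the neck.
- spice_jar: Spice jar with a red cap, 47 mm across, 97 mm high, loose; origin at the centre of its base. Leave alone.
- shaker_tin: Pale metal shaker tin with a perforated top, 64 mm across, 73 mm high, loose; origin at the centre of its base. Leave alone.
- ring_cutter: Plain pale ring cutter, 68 mm across, 42 mm high, loose; origin at the centre of its base. Leave alone.

How it is judged:
By the outcome, as a careful person would: the job done as asked, in the order asked, and still so for the second after the job is handed in, with the robot touching nothing.
It also fails if it takes over 64 s, if anything falls off the work surface, if the arm or the gripper's body presses on something with over 40 N, if the wrist force passes 120 N, or if a joint passes its speed limit or range.

ROBOT

A 6-joint arm with a two-finger parallel gripper is mounted at the origin on a cart in front of the work surface, level with it; the furniture and walls round the work are solid. World frame = base frame: x ahead of the robot, y to its left, z up, the work surface at z = 0. Lengths are in m, angles in degrees, forces in N, time in s.
With the tool pointing down it reaches from about 0.425 to 0.95 m from the base axis. Payload 14.7 kg.
Tool frame: the origin (TCP) lies on the centre line of the jaws, within the pads' length; the fingertips stand 25 mm ahead of it and the grasp point (between the pads) lies 6 mm ahead of it; z points along the fingers, y is the line along which they close (so a half turn about z gives the same grasp; the last joint's range is limited). The gripper opens to 85 mm and grips with 20 to 120 N. Pads are 22 mm wide; open, the fingers measure 114 mm over their backs; the gripper's body (76 mm by 85 mm) begins 54 mm behind the grasp point. The pads swing forward as they close: fully open they stand 13 mm farther back than shut.
Start: joints at [66.715, 27.513, 91.461, -0, 61.026, -2.67], TCP at [0.229, 0.608, 0.256] pointing down, gripper open.
Joint ranges: [-157.49, 157.49], [-46.99, 117.5], [13.45, 153.17], [-89.5, 269.5], [5.16, 153.95], [-167.48, 167.48]. Speed limits (degrees/s): [108.29, 108.29, 136.94, 172.46, 172.46, 172.46].

INTERFACE

Orientations are given as [roll, pitch, yaw] about the fixed x, y, z axes, in that order (R = Rz(yaw) Ry(pitch) Rx(roll)).
In Python, from station import ctrl gives the robot as it stands.
- The arm moves only by the shell command python3 -m jog FILE, which reads ROWS from the file FILE. ROWS is a JSON object with one list for each field, all of the same length, 1 to 20, a row being the entries at one place: x, y, z (the shift in parts of the range, where 1.0 means 0.75 m), drx, dry, drz (a rotation vector in a scale on which 1.0 is 180 degrees), finger_gap (the finger opening in m); each row shifts and turns the commanded pose from where the row before left it, along the tool's axes as they then stand; what a row does not reach is not made up. A row lasts 1/10 s, in which the tool goes at most 0.05 m and 8.59 degrees, less where a joint would pass 70% of its speed; a pose out of reach is approached as far as the arm can. The fingers move at their own pace and stop on an object; the grip force is fixed at half the most. Time passes only in rows, so rows that do not move let the fingers close. It prints the time, the measured TCP pose, the force, the opening and the grip force at its end. Input that does not fit is refused with a message, and nothing moves.
- ctrl.get_state(): the state, without advancing time (a new reading comes with each control period).
- ctrl.camera(name): name is "scene" or "top" or "wrist"; returns a dict with "frame" (480x640x3 uint8, red, green, blue), "camera_matrix" (3x3 intrinsics, pixels), "rvec" (rotation vector, rad) and "tvec" (3), from world to camera coordinates, as OpenCV has them; the wrist camera has in their place "tool_from_camera" (4x4, takes a point from camera to tool coordinates, whose origin is the TCP and whose axes are the flange's). Camera axes: x right, y down, z forward; pixel columns grow to the right and rows downward; lengths in m; the calibration is good to about 2 mm. A picture is of the moment at which its call begins: read the wrist's pose just before it. There is no depth.
- ctrl.close_job(): hands the job in; it is judged then, once.
Trained networks look in the newest picture that a camera, given by its name, has taken for a name from the list of things; names that differ only in an ending like _2 or _b are one class to them, and where a whole thing is asked for, a point or a joint stands for the part that bears it (a point fixed in the world has none). Each returns a list of dicts, best first, with "confidence" (0 to 1); they miss things now and then, are a little off and sometimes report something else, mostly with a low value. They report only what shows in the picture. A call takes as long as a camera call.
- ctrl.trace(target, camera): "pixels" (480x640 bool, what is visible of it) and "bbox" ([left, top, right, bottom] in pixels, round what is visible of it).
The state is a dict: "time": time; "joints": joint angles; "joint_vel": joint speeds; "tau": joint torques, N m; "tcp_pos": TCP position; "orientation": TCP orientation; "force": force on the tool from outside, world axes, zero at the start; "torque": the same for the moment, N m; "width": finger opening in m; "grip_force": force on a finger pad.
Only numpy, scipy, OpenCV 4.12 (cv2) and the standard library are available. Lean on these libraries where they do the work, as an engineer would, in place of code of your own. Each camera call takes 0.05 s, during which the arm holds its last target. There are 200 camera calls.

## Working session

There is one attempt and no reset: what is moved stays moved. The work goes in short steps, Python scripts to look and compute and a shell command to move; the robot and the scene stay as the last step left them, time stands still between calls to the robot, and variables do not carry over. Pictures are saved under pics/ and viewed, at most 10 in all, crops included, and the job is handed in when it is done.

```bash
ls; mkdir -p pics; cat > h.py <<'E'
import numpy as np,cv2
from station import ctrl
from scipy.spatial.transform import Rotation as R
def ray(c,uv,z):
    K=c["camera_matrix"];Rm,_=cv2.Rodrigues(np.array(c["rvec"],float));t=np.array(c["tvec"],float).ravel()
    o=-Rm.T@t;d=Rm.T@np.linalg.inv(K)@np.array([uv[0],uv[1],1.])
    return o+d*(z-o[2])/d[2]
def save(c,n): cv2.imwrite(f"pics/{n}.png",cv2.cvtColor(c["frame"],cv2.COLOR_RGB2BGR))
E
python3 - <<'E'
from h import *
for n in("top","scene"):
    c=ctrl.camera(n);save(c,n+"0")
    Rm,_=cv2.Rodrigues(np.array(c["rvec"],float));print(n,"cam at",-Rm.T@np.array(c["tvec"],float).ravel())
    for t in("lid","dredger","spice_jar","shaker_tin","ring_cutter"):
        for r in ctrl.trace(t,n)[:2]:
            p=r["pixels"];v,u=np.nonzero(p);print(t,round(r["confidence"],2),r["bbox"],u.mean().round(1),v.mean().round(1))
s=ctrl.get_state();print(s["tcp_pos"],s["orientation"],s["width"],s["time"])
E
```

```text
pics
top cam at [ 0.45091937 -0.02162369  0.92604038]
lid 0.73 [210.2, 247.8, 243.2, 280.5] 224.9 264.5
dredger 0.64 [361.0, 252.5, 402.2, 304.6] 383.4 273.4
spice_jar 0.58 [230.6, 175.5, 260.1, 209.3] 244.5 194.9
ring_cutter 0.56 [302.4, 173.1, 333.6, 212.0] 319.0 189.8
ring_cutter 0.2 [208.9, 250.0, 247.7, 279.1] 224.9 264.4
scene cam at [ 0.14641299 -0.78203453  0.58180116]
lid 0.58 [249.4, 222.9, 278.3, 248.3] 263.4 234.7
dredger 0.71 [297.2, 270.3, 366.4, 344.3] 338.9 311.6
dredger 0.29 [318.7, 189.4, 341.5, 239.1] 329.9 212.9
spice_jar 0.76 [319.6, 189.6, 341.4, 237.3] 329.8 213.0
shaker_tin 0.87 [411.4, 279.5, 455.8, 332.4] 433.3 305.9
ring_cutter 0.98 [358.5, 237.9, 396.6, 273.4] 374.9 254.0
[0.22882072 0.60839287 0.2563049 ] [1.79999818e+02 5.56501576e-05 1.59387108e+02] 0.08522514600953016 0.6
```

View pics/top0.png

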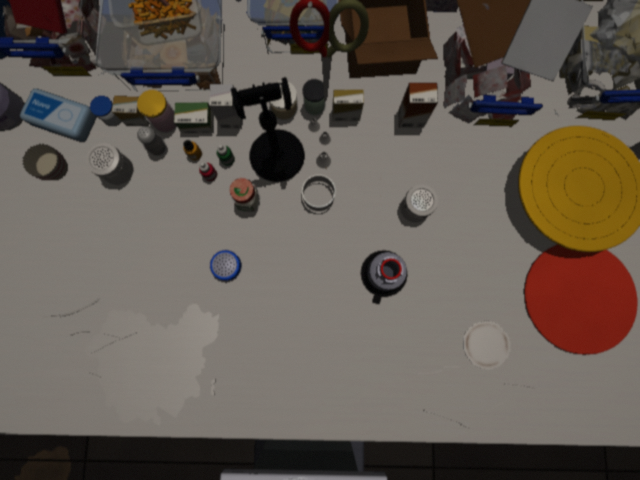

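View pics/scene0.png

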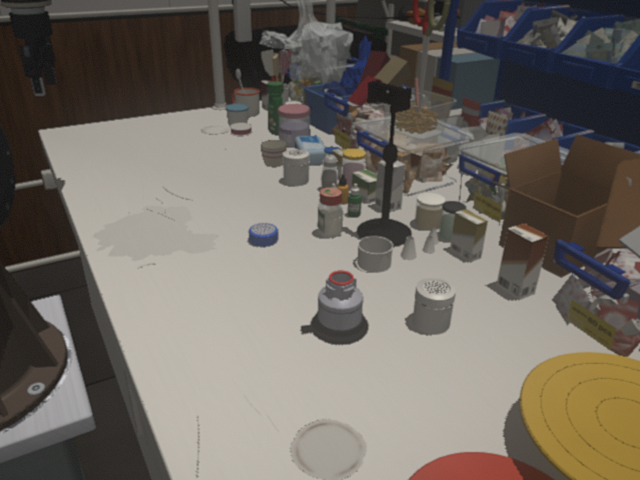

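```bash
python3 - <<'E'
from h import *
c=ctrl.camera("top")
def f(uv,z): print(uv,z,ray(c,uv,z).round(4))
b=lambda t:ctrl.trace(t,"top")
# colour masks
hsv=cv2.cvtColor(c["frame"],cv2.COLOR_RGB2HSV)
r=b("lid")[0];v,u=np.nonzero(r["pixels"]);f((u.mean(),v.mean()),.03)
red=((hsv[...,0]<8)|(hsv[...,0]>172))&(hsv[...,1]>130)&(hsv[...,2]>60)
n,l,st,ce=cv2.connectedComponentsWithStats(red.astype(np.uint8))
for i in range(1,n):
    if st[i,4]>15: print(st[i],ce[i].round(1)); f(st[i,:2]+st[i,2:4]/2-.5,.098)
blue=(hsv[...,0]>95)&(hsv[...,0]<130)&(hsv[...,1]>110)&(hsv[...,2]>50)
n,l,st,ce=cv2.connectedComponentsWithStats(blue.astype(np.uint8))
for i in range(1,n):
    if st[i,4]>15: print("blue",st[i],ce[i].round(1)); f(st[i,:2]+st[i,2:4]/2-.5,.02)
for t,z in(("spice_jar",.05),("ring_cutter",.03),("shaker_tin",.04)):
    for r in b(t)[:1]:
        v,u=np.nonzero(r["pixels"]);print(t);f((u.mean(),v.mean()),z)
E
```

```text
(np.float64(224.9896103896104), np.float64(264.53376623376624)) 0.03 [0.5438 0.1659 0.03  ]
[296   0  31   8 109] [311.3   2.3]
[311.    3.5] 0.098 [1.0724 0.008  0.098 ]
[305  42  12   7  54] [310.5  44.8]
[310.5  45. ] 0.098 [0.9805 0.0066 0.098 ]
[200 164  13  11  50] [207.6 170.3]
[206. 169.] 0.098 [0.7179 0.1981 0.098 ]
[238 179   9  13  53] [243.  184.3]
[242. 185.] 0.098 [0.6882 0.1283 0.098 ]
[249 189   5   9  17] [250.8 192.6]
[251. 193.] 0.098 [0.673  0.1106 0.098 ]
[231 191  15  10  51] [237.5 197.3]
[238.  195.5] 0.098 [0.6676 0.1347 0.098 ]
[ 525  250  112  104 9277] [581.  300.9]
[580.5 301.5] 0.098 [ 0.4839 -0.4995  0.098 ]
[381 259  20  20 138] [390.4 268.8]
[390.5 268.5] 0.098 [ 0.5364 -0.1523  0.098 ]
blue [263  26  26   3  73] [276.3  27.1]
[275.5  27. ] 0.02 [1.0713 0.0873 0.02  ]
blue [299  26  24   3  70] [310.2  27. ]
[310.5  27. ] 0.02 [1.0736 0.0104 0.02  ]
blue [301  33  15   4  44] [308.   34.9]
[308.   34.5] 0.02 [1.0553 0.0154 0.02  ]
blue [273  34  18   3  53] [281.7  35. ]
[281.5  35. ] 0.02 [1.0524 0.0734 0.02  ]
blue [  0  37  58  10 332] [25.9 42.8]

[... 488 characters left out ...]
]
[508.5 101. ] 0.02 [ 0.9114 -0.4195  0.02  ]
blue [ 90  96  22  20 339] [100.4 105.8]
[100.5 105.5] 0.02 [0.8773 0.4509 0.02  ]
blue [614  96  26   5 113] [627.3  98. ]
[626.5  98. ] 0.02 [ 0.9253 -0.6758  0.02  ]
blue [483 108  43   6 131] [504.7 110.3]
[504.  110.5] 0.02 [ 0.8894 -0.4088  0.02  ]
blue [210 250  30  31 227] [226.  266.2]
[224.5 265. ] 0.02 [0.5439 0.1689 0.02  ]
spice_jar
(np.float64(244.51744885679904), np.float64(194.46690734055355)) 0.05 [0.6826 0.131  0.05  ]
ring_cutter
(np.float64(318.4691358024691), np.float64(190.56296296296296)) 0.03 [ 0.6998 -0.0159  0.03  ]
shaker_tin
(np.float64(418.4065727699531), np.float64(202.78028169014084)) 0.04 [ 0.6767 -0.2181  0.04  ]
```

Lid is at about (225,265) in the top picture and (263,235) in the scene one. The open dredger's red ring is at (390,268). The positions agree with the sizes given. Moving over the lid.

Careful with the scale: shifts go in shares of 0.75 m and turns go in shares of 180 degrees. That gives: -0.0375 m / 0.75 = -0.05, -0.0252 m / 0.75 = -0.0336.

```bash
echo '{"x": [-0.05,-0.05,-0.05,-0.05,-0.05,-0.05,-0.05,-0.05,-0.05,-0.05,-0.05,-0.05],"y": [-0.0336,-0.0336,-0.0336,-0.0336,-0.0336,-0.0336,-0.0336,-0.0336,-0.0336,-0.0336,-0.0336,-0.0336],"z": [0.0053,0.0053,0.0053,0.0053,0.0053,0.0053,0.0053,0.0053,0.0053,0.0053,0.0053,0.0053],"drx": [0,0,0,0,0,0,0,0,0,0,0,0],"dry": [0,0,0,0,0,0,0,0,0,0,0,0],"drz": [0,0,0,0,0,0,0,0,0,0,0,0],"finger_gap": [0.085,0.085,0.085,0.085,0.085,0.085,0.085,0.085,0.085,0.085,0.085,0.085]}' > m.json && python3 -m jog m.json && echo '{"x": [0,0,0,0,0,0,0,0,0,0,0,0],"y": [0,0,0,0,0,0,0,0,0,0,0,0],"z": [0,0,0,0,0,0,0,0,0,0,0,0],"drx": [0,0,0,0,0,0,0,0,0,0,0,0],"dry": [0,0,0,0,0,0,0,0,0,0,0,0],"drz": [0.0444,0.0444,0.0444,0.0444,0.0444,0.0444,0.0444,0.0444,0.0444,0.0444,0,0],"finger_gap": [0.085,0.085,0.085,0.085,0.085,0.085,0.085,0.085,0.085,0.085,0.085,0.085]}' > m.json && python3 -m jog m.json
cat >> h.py <<'E'
def wray(uv,z,c=None,s=None):
    s=s or ctrl.get_state(); c=c or ctrl.camera("wrist")
    Rt=R.from_euler("xyz",s["orientation"],degrees=True).as_matrix();T=np.array(c["tool_from_camera"])
    o=Rt@T[:3,3]+s["tcp_pos"];d=Rt@T[:3,:3]@np.linalg.inv(c["camera_matrix"])@np.array([uv[0],uv[1],1.])
    return o+d*(z-o[2])/d[2]
def totool(p,s): # world vector from TCP to p, in tool axes
    return R.from_euler("xyz",s["orientation"],degrees=True).inv().apply(np.array(p)-s["tcp_pos"])
E
python3 - <<'E'
from h import *
s=ctrl.get_state();c=ctrl.camera("wrist");save(c,"w0")
print(np.array(c["tool_from_camera"]).round(3))
for r in ctrl.trace("lid","wrist")[:2]:
    b=r["bbox"];m=r["pixels"].astype(np.uint8)
    cn=max(cv2.findContours(m,0,1)[0],key=cv2.contourArea);e=cv2.fitEllipse(cn)
    print(r["confidence"],b,e)
    for z in(.02,.03):
        p=wray(e[0],z,c,s);print(p.round(4),totool(p,s).round(4))
    print([wray((u,e[0][1]),.02,c,s).round(4) for u in(b[0],b[2])])
print(s["joints"])
E
```

```text
time: 2.05
tcp_pos: [0.5445, 0.1652, 0.2083]
orientation: [180.0, 0.0, 159.4]
force: [0.9, 0.5, -0.5]
width: 0.085
grip_force: 0.0
time: 3.25
tcp_pos: [0.5436, 0.1669, 0.2084]
orientation: [180.0, -0.0, 79.6]
force: [-0.1, 0.2, -0.7]
width: 0.0847
grip_force: 0.0
[[-0.001 -0.953 -0.302  0.077]
 [ 1.    -0.001 -0.     0.   ]
 [ 0.    -0.302  0.953 -0.118]
 [ 0.     0.     0.     1.   ]]
0.79 [284.9, 166.8, 355.2, 240.9] ((319.7817687988281, 204.18453979492188), (70.34727478027344, 72.33588409423828), 1.4128601551055908)
[0.5472 0.1706 0.02  ] [0.0043 0.0029 0.1884]
[0.5476 0.173  0.03  ] [0.0067 0.0028 0.1784]
[array([0.5183, 0.1759, 0.02  ]), array([0.5765, 0.1653, 0.02  ])]
[ 1.40156094e+01  2.41601382e+01  1.05177691e+02 -1.85214864e-03
  5.06551734e+01  2.43757891e+01]
```

In the tool's units: 0.03 m / 0.75 = 0.04, 0.02 m / 0.75 = 0.0267.

```bash
echo '{"x": [0.0013,0.0013,0.0013,0.0013,0,0],"y": [0.0007,0.0007,0.0007,0.0007,0,0],"z": [0.04,0.04,0.04,0.0267,0,0],"drx": [0,0,0,0,0,0],"dry": [0,0,0,0,0,0],"drz": [0,0,0,0,0,0],"finger_gap": [0.085,0.085,0.085,0.085,0.085,0.085]}' > m.json && python3 -m jog m.json
python3 - <<'E'
from h import *
s=ctrl.get_state();c=ctrl.camera("wrist");save(c,"w1")
for r in ctrl.trace("lid","wrist")[:2]:
    b=r["bbox"];m=r["pixels"].astype(np.uint8)
    cn=max(cv2.findContours(m,0,1)[0],key=cv2.contourArea);e=cv2.fitEllipse(cn)
    print(r["confidence"],b,e)
    um=(b[0]+b[2])/2
    # near side of picture bottom/top edges
    for v in(b[1],b[3],e[0][1]):
        for z in(.0,.02,.03):
            p=wray((um,v),z,c,s);print(v,z,totool(p,s).round(4))
E
```

```text
time: 3.95
tcp_pos: [0.5463, 0.1705, 0.0986]
orientation: [-180.0, 0.0, 79.5]
force: [0.5, -1.0, 1.1]
width: 0.0847
grip_force: 0.0
0.97 [265.0, 200.5, 370.4, 308.6] ((317.8602600097656, 254.87770080566406), (107.35950469970703, 107.99440002441406), 176.0028839111328)
200.5 0.0 [0.0279 0.0009 0.0986]
200.5 0.02 [0.0325 0.0009 0.0786]
200.5 0.03 [0.0348 0.0008 0.0686]
308.6 0.0 [-0.044   0.0009  0.0986]
308.6 0.02 [-0.0328  0.0009  0.0786]
308.6 0.03 [-0.0272  0.0008  0.0686]
254.87770080566406 0.0 [-0.0066  0.0009  0.0986]
254.87770080566406 0.02 [0.0012 0.0009 0.0786]
254.87770080566406 0.03 [0.005  0.0008 0.0686]
```

View pics/w1.png

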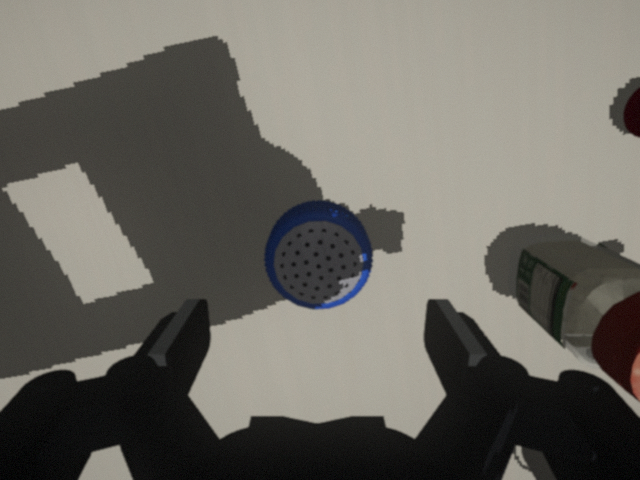

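Lid centred at (318,255) between the open fingers. The outline's lower edge and top edge bracket tool x ≈ 0, so I'll descend and grip.

In the tool's units: 0.03 m / 0.75 = 0.04, 0.025 m / 0.75 = 0.0333.

```bash
echo '{"x": [0,0,0,0,0,0,0,0,0,0],"y": [0.0013,0,0,0,0,0,0,0,0,0],"z": [0.04,0.0333,0.012,0,0,0,0,0,0,0],"drx": [0,0,0,0,0,0,0,0,0,0],"dry": [0,0,0,0,0,0,0,0,0,0],"drz": [0,0,0,0,0,0,0,0,0,0],"finger_gap": [0.085,0.085,0.085,0.085,0.055,0.055,0.055,0.055,0.055,0.055]}' > m.json && python3 -m jog m.json
python3 - <<'E'
from h import *
s=ctrl.get_state();c=ctrl.camera("wrist");save(c,"w2")
print(s["joints"].round(1) if hasattr(s["joints"],"round") else s["joints"])
E
```

```text
time: 5.05
tcp_pos: [0.5482, 0.1705, 0.0361]
orientation: [179.9, -0.1, 79.4]
force: [-1.1, -0.1, 13.2]
width: 0.0571
grip_force: 61.4
[ 14.3  38.8 110.6   0.   30.4  24.9]
```

View pics/w2.png

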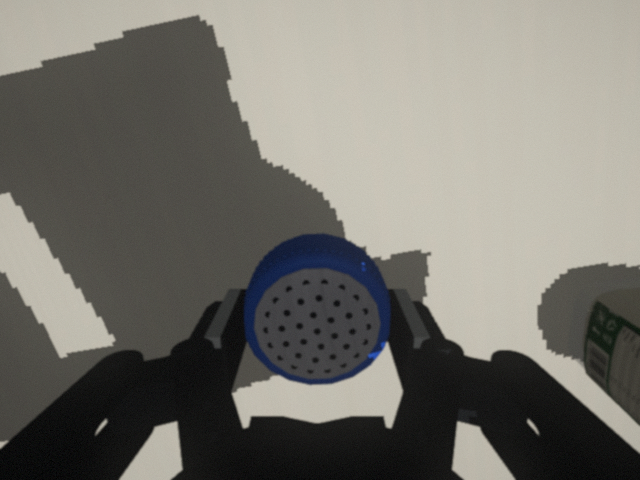

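In the tool's units: -0.04 m / 0.75 = -0.0533, -0.03 m / 0.75 = -0.04.

```bash
echo '{"x": [0,0,0,0,0,0,0],"y": [0,0,0,0,0,0,0],"z": [-0.0067,-0.0267,-0.04,-0.0533,-0.0533,0,0],"drx": [0,0,0,0,0,0,0],"dry": [0,0,0,0,0,0,0],"drz": [0,0,0,0,0,0,0],"finger_gap": [0.055,0.055,0.055,0.055,0.055,0.055,0.055]}' > m.json && python3 -m jog m.json
python3 - <<'E'
from h import *
s=ctrl.get_state();c=ctrl.camera("wrist");save(c,"w3")
r=ctrl.trace("lid","wrist")[0];print(r["confidence"],r["bbox"])
g=cv2.cvtColor(c["frame"],cv2.COLOR_RGB2HSV);m=(r["pixels"]&(g[...,1]<90)).astype(np.uint8)
cn=max(cv2.findContours(m,0,1)[0],key=cv2.contourArea);e=cv2.fitEllipse(cn);print(e)
z0=s["tcp_pos"][2]
for dz in(0,-.005,-.01): print(dz,totool(wray(e[0],z0+dz,c,s),s).round(4))
c=ctrl.camera("scene");save(c,"s3")
f=c["frame"];r=ctrl.trace("lid","scene")[0];print(r["bbox"],r["confidence"])
b=[int(x) for x in r["bbox"]];cx,cy=(b[0]+b[2])//2,(b[1]+b[3])//2
k=cv2.resize(f[max(cy-70,0):cy+70,max(cx-60,0):cx+60],None,fx=4,fy=4)
a=cv2.resize(cv2.imread("pics/w3.png"),(320,240));k=cv2.cvtColor(k,cv2.COLOR_RGB2BGR)
o=np.zeros((560,800,3),np.uint8);o[:240,:320]=a;o[:k.shape[0],320:320+k.shape[1]]=k[:560,:480];cv2.imwrite("pics/m3.png",o)
E
```

```text
time: 5.8
tcp_pos: [0.5478, 0.1704, 0.1708]
orientation: [179.9, -0.1, 79.4]
force: [-0.7, -0.3, -1.5]
width: 0.0573
grip_force: 64.5
0.61 [243.9, 233.7, 388.5, 383.8]
((316.76806640625, 322.9076843261719), (110.32992553710938, 124.95057678222656), 89.36978149414062)
0 [0.0054 0.0003 0.    ]
-0.005 [0.0024 0.0003 0.005 ]
-0.01 [-0.0007  0.0003  0.01  ]
[246.3, 165.4, 276.0, 189.6] 0.59
```

View pics/m3.png

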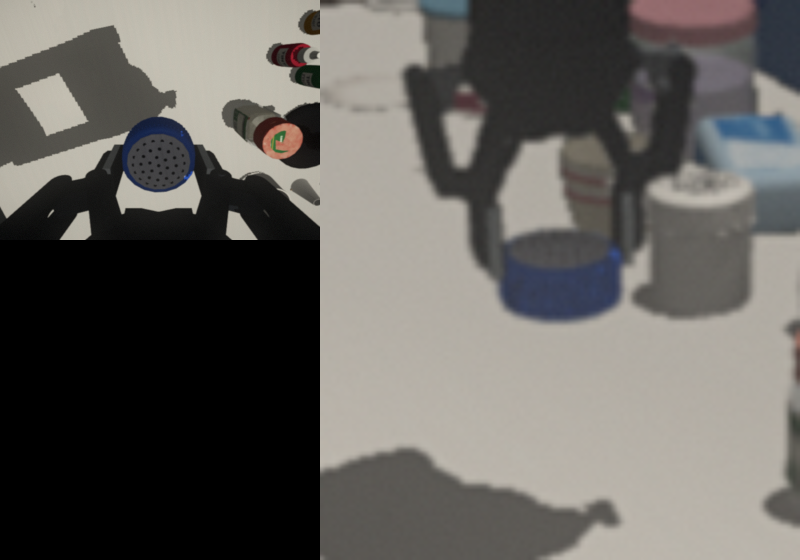

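The lid is held level, with its lower edge 36 mm below the TCP. Next I'll pass over the dredger and stop just beyond it, where the wrist camera can see the ring unobstructed.

In the tool's units: -0.04 m / 0.75 = -0.0533, -0.03 m / 0.75 = -0.04.

```bash
echo '{"x": [-0.02,-0.04,-0.0533,-0.0533,-0.0533,-0.0533,-0.0533,-0.0533,-0.0533,-0.04,-0.0267,0,0,0],"y": [0.0033,0.0067,0.008,0.008,0.008,0.008,0.008,0.008,0.008,0.0067,0.0047,0,0,0],"z": [-0.004,-0.004,-0.004,-0.004,-0.004,-0.004,-0.004,-0.004,-0.004,-0.004,0,0,0,0],"drx": [0,0,0,0,0,0,0,0,0,0,0,0,0,0],"dry": [0,0,0,0,0,0,0,0,0,0,0,0,0,0],"drz": [0,0,0,0,0,0,0,0,0,0,0,0,0,0],"finger_gap": [0.055,0.055,0.055,0.055,0.055,0.055,0.055,0.055,0.055,0.055,0.055,0.055,0.055,0.055]}' > m.json && python3 -m jog m.json
python3 - <<'E'
from h import *
s=ctrl.get_state();c=ctrl.camera("wrist");save(c,"w4")
hsv=cv2.cvtColor(c["frame"],cv2.COLOR_RGB2HSV)
red=((hsv[...,0]<8)|(hsv[...,0]>172))&(hsv[...,1]>130)&(hsv[...,2]>60)
n,l,st,ce=cv2.connectedComponentsWithStats(cv2.dilate(red.astype(np.uint8),np.ones((5,5))))
for i in range(1,n):
    if st[i,4]>200:
        pts=np.argwhere((l==i)&red)[:,::-1].astype(np.float32);h=cv2.convexHull(pts);e=cv2.fitEllipse(h) if len(h)>5 else None
        print(st[i],e)
        if e: 
            for z in(.093,.098): p=wray(e[0],z,c,s);print(p.round(4),totool(p,s).round(4))
            print(np.linalg.norm(wray((st[i,0],e[0][1]),.095,c,s)-wray((st[i,0]+st[i,2],e[0][1]),.095,c,s)))
for r in ctrl.trace("dredger","wrist")[:2]: print(r["confidence"],r["bbox"])
print(s["tcp_pos"],s["orientation"],s["joints"],s["width"])
E
```

```text
time: 7.4
tcp_pos: [0.5346, -0.2085, 0.1989]
orientation: [-179.9, -0.0, 79.4]
force: [-0.1, -0.6, -1.5]
width: 0.0568
grip_force: 64.5
[ 271  117   71   72 2265] ((306.2416687011719, 152.09701538085938), (66.52012634277344, 67.6660385131836), 172.166259765625)
[ 0.539  -0.1528  0.093 ] [ 0.0555 -0.0058  0.1059]
[ 0.5392 -0.1524  0.098 ] [ 0.0559 -0.0057  0.1009]
0.04149612391190789
0.87 [231.6, 79.0, 365.0, 199.1]
[ 0.53464141 -0.20848158  0.19886247] [-1.79935348e+02 -1.96466290e-02  7.93980943e+01] [-2.43320757e+01  2.52448011e+01  1.04943403e+02  4.89111685e-03
  4.98792631e+01 -1.37333352e+01] 0.056831065946157173
```

View pics/w4.png

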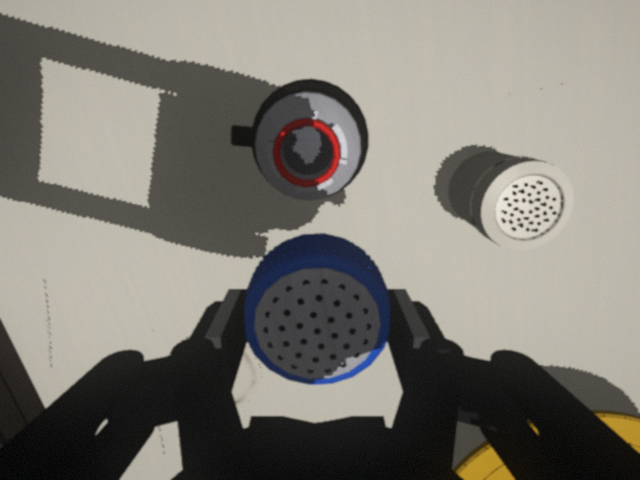

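Ring is at (306,152), about 41 mm across as expected, with the mouth at about (0.539,−0.1525). The lid is still square in the jaws. I'll move over the mouth and cross-check with the fixed cameras.

In the tool's units: 0.025 m / 0.75 = 0.0333, 0.015 m / 0.75 = 0.02.

```bash
echo '{"x": [0.02,0.0333,0.0193,0,0,0],"y": [-0.0027,-0.0027,-0.0027,0,0,0],"z": [0.0133,0.0133,0.02,0.0067,0,0],"drx": [0,0,0,0,0,0],"dry": [0,0,0,0,0,0],"drz": [0,0,0,0,0,0],"finger_gap": [0.055,0.055,0.055,0.055,0.055,0.055]}' > m.json && python3 -m jog m.json
python3 - <<'E'
from h import *
s=ctrl.get_state();print(s["tcp_pos"],s["force"],s["torque"])
zt=s["tcp_pos"][2]-.006
for n in("top","scene"):
    c=ctrl.camera(n);save(c,n+"5")
    hsv=cv2.cvtColor(c["frame"],cv2.COLOR_RGB2HSV)
    for r in ctrl.trace("lid",n)[:1]:
        m=r["pixels"].astype(np.uint8);v,u=np.nonzero(m);print(n,r["confidence"],r["bbox"],ray(c,(u.mean(),v.mean()),zt-.012).round(4))
    for r in ctrl.trace("dredger",n)[:1]:
        print(r["confidence"],r["bbox"])
    if n=="scene":
        k=cv2.resize(c["frame"][230:350,270:410],None,fx=4,fy=4);cv2.imwrite("pics/m5.png",cv2.cvtColor(k,cv2.COLOR_RGB2BGR))
        # project axis of neck for comparison
        for p in((.539,-.1525,.098),(.539,-.1525,zt-.03),(.539,-.1525,zt),(.539,-.1525,.07)):
            print(p,cv2.projectPoints(np.array([p]),np.array(c["rvec"],float),np.array(c["tvec"],float),c["camera_matrix"],None)[0].ravel())
E
```

```text
time: 8.1
tcp_pos: [0.5395, -0.1544, 0.1595]
orientation: [180.0, 0.0, 79.4]
force: [1.0, -0.4, -0.9]
width: 0.0566
grip_force: 64.4
[ 0.53949792 -0.1543955   0.15945934] [ 0.97869987 -0.43553321 -0.92816999] [-0.06539509 -0.03228943  0.01911059]
0.47 [361.8, 256.8, 365.2, 274.8]
scene 0.71 [323.6, 242.2, 365.9, 275.9] [ 0.5377 -0.1664  0.1415]
0.76 [301.4, 273.0, 366.7, 344.6]
(0.539, -0.1525, 0.098) [339.91358901 276.45470664]
(0.539, -0.1525, np.float64(0.12345933611291174)) [340.41542759 262.59152497]
(0.539, -0.1525, np.float64(0.15345933611291174)) [341.02574765 245.73156605]
(0.539, -0.1525, 0.07) [339.37795847 291.25138401]
```

View pics/m5.png

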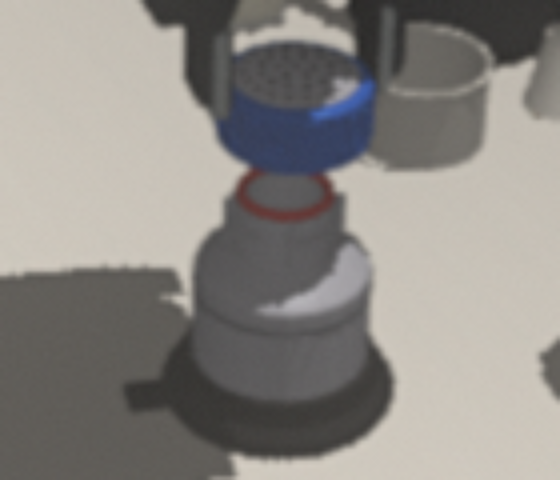

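```bash
python3 - <<'E'
from h import *
s=ctrl.get_state();c=ctrl.camera("scene")
rv,tv=np.array(c["rvec"],float),np.array(c["tvec"],float);K=c["camera_matrix"]
hsv=cv2.cvtColor(c["frame"],cv2.COLOR_RGB2HSV);H,S,V=cv2.split(hsv)
roi=np.zeros(H.shape,bool);roi[235:345,295:380]=1
red=roi&((H<8)|(H>172))&(S>70); blue=roi&(H>95)&(H<130)&(S>90)
for nm,m in(("red",red),("blue",blue)):
    v,u=np.nonzero(m);print(nm,m.sum(),u.min(),u.max(),v.min(),v.max())
c0=cv2.cvtColor(cv2.imread("pics/scene0.png"),cv2.COLOR_BGR2HSV);H0,S0,V0=cv2.split(c0)
r0=roi&((H0<8)|(H0>172))&(S0>70);v,u=np.nonzero(r0);print("red0",r0.sum(),u.min(),u.max(),v.min(),v.max(),u.mean(),v.mean())
def circ(x,y,z,r):
    a=np.linspace(0,2*np.pi,181);return cv2.projectPoints(np.c_[x+r*np.cos(a),y+r*np.sin(a),z+0*a],rv,tv,K,None)[0][:,0]
q=circ(.539,-.1525,.096,.0205);print("pred ring",q.min(0),q.max(0))
zt=s["tcp_pos"][2]-.006
q=np.r_[circ(.539,-.1525,zt-.03,.0305),circ(.539,-.1525,zt,.0305)];print("pred lid",q.min(0),q.max(0))
for d in((.001,0),(0,.001)):
    print(d,circ(.539+d[0],-.1525+d[1],.12,.03).mean(0)-circ(.539,-.1525,.12,.03).mean(0))
for row in range(250,274,3):
    w=np.nonzero(blue[row])[0];print(row,w.min() if len(w) else None,w.max() if len(w) else None,end=" ; ")
E
```

```text
red 82 329 352 273 284
blue 532 325 363 248 272
red0 163 329 353 270 284 341.0674846625767 277.4233128834356
pred ring [326.76999065 270.46295346] [352.98861392 284.8810884 ]
pred lid [320.61572598 235.82978563] [361.20123348 273.24284965]
(0.001, 0) [ 0.55624427 -0.16078086]
(0, 0.001) [-0.33226722 -0.30353176]
250 360 363 ; 253 358 363 ; 256 329 362 ; 259 328 362 ; 262 325 362 ; 265 327 360 ; 268 330 358 ; 271 335 351 ;
```

Crop shows the lid (columns 325–363) slightly right of the ring (329–353). The scene camera says the lid is about 3 mm too far in +x; the wrist camera says 0. I'll split the difference, lower to just above the ring and re-measure.

In the tool's units: 0.01 m / 0.75 = 0.0133, -0.0018 m / 0.75 = -0.0024.

```bash
echo '{"x": [0,0,0,0,0],"y": [-0.0024,0,0,0,0],"z": [0.0133,0.0133,0,0,0],"drx": [0,0,0,0,0],"dry": [0,0,0,0,0],"drz": [0,0,0,0,0],"finger_gap": [0.055,0.055,0.055,0.055,0.055]}' > m.json && python3 -m jog m.json
python3 - <<'E'
from h import *
s=ctrl.get_state();c=ctrl.camera("scene");print(s["tcp_pos"])
H,S,V=cv2.split(cv2.cvtColor(c["frame"],cv2.COLOR_RGB2HSV))
roi=np.zeros(H.shape,bool);roi[235:345,295:380]=1
blue=roi&(H>95)&(H<130)&(S>60)
for row in range(262,286,2):
    w=np.nonzero(blue[row])[0];print(row,(w.min(),w.max(),(w.min()+w.max())/2) if len(w) else None)
r=ctrl.trace("lid","scene")[0];print(r["bbox"]);r=ctrl.trace("dredger","scene")[0];print(r["bbox"])
k=cv2.resize(c["frame"][230:350,270:410],None,fx=5,fy=5,interpolation=cv2.INTER_CUBIC);cv2.imwrite("pics/m6.png",cv2.cvtColor(k,cv2.COLOR_RGB2BGR))
rv,tv=np.array(c["rvec"],float),np.array(c["tvec"],float);K=c["camera_matrix"]
def circ(x,y,z,r):
    a=np.linspace(0,2*np.pi,181);return cv2.projectPoints(np.c_[x+r*np.cos(a),y+r*np.sin(a),z+0*a],rv,tv,K,None)[0][:,0]
for n,z,r in(("base",.005,.0485),("can",.05,.036),("neck",.085,.0205)):
    q=circ(.539,-.1525,z,r);print(n,q.min(0),q.max(0))
E
```

```text
time: 8.95
tcp_pos: [0.5376, -0.154, 0.1393]
orientation: [-180.0, -0.0, 79.4]
force: [-0.1, -0.1, -0.9]
width: 0.057
grip_force: 64.4
[ 0.53761839 -0.15399382  0.13926832]
262 (np.int64(358), np.int64(361), np.float64(359.5))
264 (np.int64(327), np.int64(361), np.float64(344.0))
266 (np.int64(327), np.int64(361), np.float64(344.0))
268 (np.int64(327), np.int64(360), np.float64(343.5))
270 (np.int64(326), np.int64(360), np.float64(343.0))
272 (np.int64(323), np.int64(360), np.float64(341.5))
274 (np.int64(323), np.int64(359), np.float64(341.0))
276 (np.int64(324), np.int64(359), np.float64(341.5))
278 (np.int64(326), np.int64(358), np.float64(342.0))
280 (np.int64(327), np.int64(356), np.float64(341.5))
282 (np.int64(330), np.int64(354), np.float64(342.0))
284 (np.int64(336), np.int64(348), np.float64(342.0))
[321.0, 253.1, 360.7, 288.8]
[298.5, 281.6, 368.9, 345.4]
base [308.68103865 306.37036585] [367.74672174 343.08922655]
can [316.56775427 288.81774253] [361.46711351 315.17690829]
neck [326.63829413 276.24554813] [352.69615129 290.80953657]
```

View pics/m6.png

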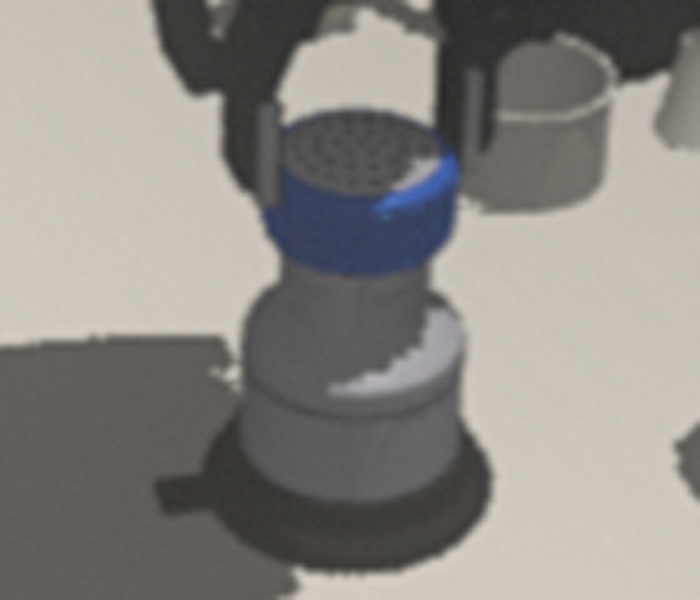

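The lid now sits within about 1 mm of the neck's axis. Lowering in small steps while watching the force.

In the tool's units: 0.003 m / 0.75 = 0.004, 0.002 m / 0.75 = 0.0027.

```bash
echo '{"x": [0,0,0,0],"y": [-0.0007,0,0,0],"z": [0.004,0.004,0.0027,0],"drx": [0,0,0,0],"dry": [0,0,0,0],"drz": [0,0,0,0],"finger_gap": [0.055,0.055,0.055,0.055]}' > m.json && python3 -m jog m.json; echo '{"x": [0,0,0],"y": [0,0,0],"z": [0.0027,0.0013,0],"drx": [0,0,0],"dry": [0,0,0],"drz": [0,0,0],"finger_gap": [0.055,0.055,0.055]}' > m.json && python3 -m jog m.json; python3 -c "
from h import *
print(ctrl.get_state()['torque'])"
```

```text
time: 9.5
tcp_pos: [0.5368, -0.1538, 0.1309]
orientation: [-180.0, -0.0, 79.4]
force: [0.4, 0.6, -1.0]
width: 0.0573
grip_force: 64.4
time: 9.8
tcp_pos: [0.5372, -0.1538, 0.1282]
orientation: [180.0, -0.0, 79.4]
force: [1.5, 1.4, -0.9]
width: 0.0567
grip_force: 64.4
[ 0.41064922 -0.20611572 -0.03099505]
```

In the tool's units: 0.001 m / 0.75 = 0.0013.

```bash
echo '{"x": [0,0,0],"y": [0,0,0],"z": [0.0013,0.0013,0],"drx": [0,0,0],"dry": [0,0,0],"drz": [0,0,0],"finger_gap": [0.055,0.055,0.055]}' > m.json && python3 -m jog m.json; python3 -c "
from h import *
print(ctrl.get_state()['torque'])"; echo '{"x": [0,0,0],"y": [0,0,0],"z": [0.0027,0.0013,0],"drx": [0,0,0],"dry": [0,0,0],"drz": [0,0,0],"finger_gap": [0.055,0.055,0.055]}' > m.json && python3 -m jog m.json; python3 -c "
from h import *
print(ctrl.get_state()['torque'])"
```

```text
time: 10.1
tcp_pos: [0.5372, -0.1538, 0.1263]
orientation: [180.0, -0.0, 79.4]
force: [2.5, 3.5, -1.2]
width: 0.0571
grip_force: 64.5
[ 0.53505981 -0.41304696 -0.01243608]
time: 10.4
tcp_pos: [0.5372, -0.1538, 0.1232]
orientation: [180.0, -0.0, 79.4]
force: [3.5, 4.5, -0.4]
width: 0.0567
grip_force: 64.5
[ 0.84307267 -0.5864401  -0.06203714]
```

The lid has passed the rib tops. The side load (+x,+y) shows it should shift about 1 mm that way; correcting, then continuing down.

In the tool's units: 0.0009 m / 0.75 = 0.0012, 0.0005 m / 0.75 = 0.0007.

```bash
echo '{"x": [0.0012,0,0],"y": [0.0007,0,0],"z": [0,0,0],"drx": [0,0,0],"dry": [0,0,0],"drz": [0,0,0],"finger_gap": [0.055,0.055,0.055]}' > m.json && python3 -m jog m.json; echo '{"x": [0,0,0],"y": [0,0,0],"z": [0.0013,0.0013,0],"drx": [0,0,0],"dry": [0,0,0],"drz": [0,0,0],"finger_gap": [0.055,0.055,0.055]}' > m.json && python3 -m jog m.json;  python3 -c "
from h import *
print(ctrl.get_state()['torque'])"
```

```text
time: 10.7
tcp_pos: [0.5375, -0.1531, 0.1232]
orientation: [-180.0, 0.0, 79.4]
force: [-0.4, -0.3, -0.7]
width: 0.0569
grip_force: 64.4
time: 11.0
tcp_pos: [0.5376, -0.1531, 0.1212]
orientation: [-180.0, 0.0, 79.4]
force: [0.2, 0.2, -0.8]
width: 0.057
grip_force: 64.5
[ 0.02060598 -0.06168101  0.01043675]
```

Side forces have vanished. Continuing to thread level.

In the tool's units: 0.001 m / 0.75 = 0.0013.

```bash
echo '{"x": [0,0],"y": [0,0],"z": [0.0013,0],"drx": [0,0],"dry": [0,0],"drz": [0,0],"finger_gap": [0.055,0.055]}' > m.json && python3 -m jog m.json; echo '{"x": [0,0,0],"y": [0,0,0],"z": [0.0013,0,0],"drx": [0,0,0],"dry": [0,0,0],"drz": [0,0,0],"finger_gap": [0.055,0.055,0.055]}' > m.json && python3 -m jog m.json;  python3 -c "
from h import *
print(ctrl.get_state()['torque'])"
```

```text
time: 11.2
tcp_pos: [0.5377, -0.1532, 0.1206]
orientation: [180.0, 0.0, 79.4]
force: [-1.7, 0.1, 7.1]
width: 0.0568
grip_force: 65.3
time: 11.5
tcp_pos: [0.5378, -0.1534, 0.1201]
orientation: [180.0, 0.0, 79.4]
force: [-5.5, -2.5, 16.7]
width: 0.0571
grip_force: 66.3
[-0.11472956  0.68824765 -0.00681244]
```

On the thread tops (lower edge about 85 mm). Easing to light pressure and turning anticlockwise.

In the tool's units: -0.001 m / 0.75 = -0.0013, -4 degrees / 180 = -0.0222.

```bash
echo '{"x": [0,0,0,0,0],"y": [0,0,0,0,0],"z": [-0.0013,0,0,0,0],"drx": [0,0,0,0,0],"dry": [0,0,0,0,0],"drz": [0,-0.0222,-0.0222,-0.0222,0],"finger_gap": [0.055,0.055,0.055,0.055,0.055]}' > m.json && python3 -m jog m.json;  python3 -c "
from h import *
print(ctrl.get_state()['torque'])"; echo '{"x": [0,0,0,0],"y": [0,0,0,0],"z": [0,0,0,0],"drx": [0,0,0,0],"dry": [0,0,0,0],"drz": [-0.0222,-0.0222,-0.0222,0],"finger_gap": [0.055,0.055,0.055,0.055]}' > m.json && python3 -m jog m.json;  python3 -c "
from h import *
print(ctrl.get_state()['torque'])"
```

```text
time: 12.0
tcp_pos: [0.5382, -0.1533, 0.1207]
orientation: [179.9, 0.0, 91.5]
force: [0.6, 0.8, 5.7]
width: 0.0572
grip_force: 65.1
[ 0.05127954 -0.21095469  0.05607194]
time: 12.4
tcp_pos: [0.5381, -0.1532, 0.1206]
orientation: [180.0, 0.0, 103.4]
force: [-0.3, 0.4, 6.2]
width: 0.0571
grip_force: 65.2
[ 0.09021429 -0.17027098  0.05620549]
```

In the tool's units: -4 degrees / 180 = -0.0222.

```bash
for i in 1; do echo '{"x": [0,0,0],"y": [0,0,0],"z": [0,0,0],"drx": [0,0,0],"dry": [0,0,0],"drz": [-0.0222,-0.0222,0],"finger_gap": [0.055,0.055,0.055]}' > m.json && python3 -m jog m.json; echo '{"x": [0,0,0],"y": [0,0,0],"z": [0,0,0],"drx": [0,0,0],"dry": [0,0,0],"drz": [-0.0222,-0.0222,0],"finger_gap": [0.055,0.055,0.055]}' > m.json && python3 -m jog m.json; done; python3 -c "
from h import *
print(ctrl.get_state()['torque'])"
```

```text
time: 12.7
tcp_pos: [0.5381, -0.1532, 0.1206]
orientation: [180.0, 0.0, 111.4]
force: [1.9, 1.8, 6.5]
width: 0.057
grip_force: 65.1
time: 13.0
tcp_pos: [0.5372, -0.1529, 0.12]
orientation: [-180.0, -0.0, 119.3]
force: [0.3, -0.6, -0.6]
width: 0.0568
grip_force: 64.4
[-0.01679412  0.02004865 -0.01142351]
```

The support force vanished at yaw ≈ 115–119, so the lugs are over the gaps. A few degrees more, then lower.

In the tool's units: 0.001 m / 0.75 = 0.0013, -4 degrees / 180 = -0.0222.

```bash
echo '{"x": [0,0,0],"y": [0,0,0],"z": [0.0013,0.0013,0],"drx": [0,0,0],"dry": [0,0,0],"drz": [-0.0222,0,0],"finger_gap": [0.055,0.055,0.055]}' > m.json && python3 -m jog m.json; echo '{"x": [0,0,0],"y": [0,0,0],"z": [0.0027,0.0013,0],"drx": [0,0,0],"dry": [0,0,0],"drz": [0,0,0],"finger_gap": [0.055,0.055,0.055]}' > m.json && python3 -m jog m.json; echo '{"x": [0,0,0],"y": [0,0,0],"z": [0.0013,0.0007,0],"drx": [0,0,0],"dry": [0,0,0],"drz": [0,0,0],"finger_gap": [0.055,0.055,0.055]}' > m.json && python3 -m jog m.json; python3 -c "
from h import *
print(ctrl.get_state()['torque'])"
```

```text
time: 13.3
tcp_pos: [0.5374, -0.153, 0.118]
orientation: [-180.0, -0.0, 123.1]
force: [0.3, 0.2, -0.8]
width: 0.0571
grip_force: 64.4
time: 13.6
tcp_pos: [0.5376, -0.1531, 0.1151]
orientation: [-180.0, -0.0, 123.3]
force: [-0.1, -0.1, -1.7]
width: 0.0568
grip_force: 64.4
time: 13.9
tcp_pos: [0.5378, -0.1531, 0.1138]
orientation: [180.0, 0.0, 123.4]
force: [0.4, 0.2, -0.2]
width: 0.0567
grip_force: 64.5
[ 0.01219575  0.02974147 -0.00943676]
```

Dropped into the gaps (lower edge about 78 mm). Screwing clockwise while following it down.

In the tool's units: 0.0007 m / 0.75 = 0.0009, 0.0002 m / 0.75 = 0.0003, 4 degrees / 180 = 0.0222.

```bash
echo '{"x": [0,0,0,0,0],"y": [0,0,0,0,0],"z": [0.0009,0.0003,0.0003,0.0003,0],"drx": [0,0,0,0,0],"dry": [0,0,0,0,0],"drz": [0,0.0222,0.0222,0.0222,0],"finger_gap": [0.055,0.055,0.055,0.055,0.055]}' > m.json && python3 -m jog m.json;  python3 -c "
from h import *
print(ctrl.get_state()['torque'])"; echo '{"x": [0,0,0,0],"y": [0,0,0,0],"z": [0.0003,0.0003,0.0003,0],"drx": [0,0,0,0],"dry": [0,0,0,0],"drz": [0.0222,0.0222,0.0222,0],"finger_gap": [0.055,0.055,0.055,0.055]}' > m.json && python3 -m jog m.json;  python3 -c "
from h import *
print(ctrl.get_state()['torque'])"
```

```text
time: 14.4
tcp_pos: [0.5378, -0.1531, 0.1126]
orientation: [180.0, 0.0, 111.3]
force: [-0.3, -1.2, 1.6]
width: 0.0573
grip_force: 64.7
[-0.03409563 -0.01159524  0.00082961]
time: 14.8
tcp_pos: [0.5379, -0.1531, 0.112]
orientation: [180.0, 0.0, 99.4]
force: [-0.4, 0.5, 2.3]
width: 0.0571
grip_force: 64.9
[ 0.02792299  0.00469603 -0.0526742 ]
```

In the tool's units: 0.0001 m / 0.75 = 0.0001, 4 degrees / 180 = 0.0222.

```bash
echo '{"x": [0,0,0,0],"y": [0,0,0,0],"z": [0.0001,0.0001,0.0001,0],"drx": [0,0,0,0],"dry": [0,0,0,0],"drz": [0.0222,0.0222,0.0222,0],"finger_gap": [0.055,0.055,0.055,0.055]}' > m.json && python3 -m jog m.json;  python3 -c "
from h import *
print(ctrl.get_state()['torque'])"; echo '{"x": [0,0,0],"y": [0,0,0],"z": [0.0003,0.0003,0],"drx": [0,0,0],"dry": [0,0,0],"drz": [0.0222,0.0222,0],"finger_gap": [0.055,0.055,0.055]}' > m.json && python3 -m jog m.json;  python3 -c "
from h import *
print(ctrl.get_state()['torque'])"
```

```text
time: 15.2
tcp_pos: [0.5379, -0.1531, 0.1118]
orientation: [180.0, 0.0, 87.5]
force: [0.3, 1.1, 3.7]
width: 0.0576
grip_force: 64.9
[ 0.05119869 -0.0941093  -0.0487891 ]
time: 15.5
tcp_pos: [0.5379, -0.1532, 0.1113]
orientation: [180.0, 0.0, 79.5]
force: [0.2, -0.4, 4.2]
width: 0.0573
grip_force: 65.0
[ 0.06360923 -0.0717361  -0.06763483]
```

In the tool's units: 0.0002 m / 0.75 = 0.0003, 0.0001 m / 0.75 = 0.0001, 4 degrees / 180 = 0.0222.

```bash
T='python3 -c "from h import *;print(ctrl.get_state()[\"torque\"])"'; echo '{"x": [0,0,0],"y": [0,0,0],"z": [0.0003,0.0001,0],"drx": [0,0,0],"dry": [0,0,0],"drz": [0.0222,0.0222,0],"finger_gap": [0.055,0.055,0.055]}' > m.json && python3 -m jog m.json; eval "$T"; echo '{"x": [0,0],"y": [0,0],"z": [0.0001,0],"drx": [0,0],"dry": [0,0],"drz": [0.0167,0],"finger_gap": [0.055,0.055]}' > m.json && python3 -m jog m.json; eval "$T"
```

```text
time: 15.8
tcp_pos: [0.5379, -0.1532, 0.111]
orientation: [180.0, 0.0, 71.6]
force: [0.4, -0.2, 5.3]
width: 0.0568
grip_force: 65.1
[ 0.12186847 -0.10855456 -0.07773229]
time: 16.0
tcp_pos: [0.5379, -0.1531, 0.1109]
orientation: [180.0, -0.0, 68.6]
force: [0.7, 0.6, 5.0]
width: 0.057
grip_force: 65.1
[ 0.14508674 -0.16231551 -0.01059661]
```

Careful with the scale: shifts go in shares of 0.75 m and turns go in shares of 180 degrees. That gives: 0.0001 m / 0.75 = 0.0001, 3 degrees / 180 = 0.0167.

```bash
T='python3 -c "from h import *;print(ctrl.get_state()[\"torque\"])"'; echo '{"x": [0,0],"y": [0,0],"z": [0.0001,0],"drx": [0,0],"dry": [0,0],"drz": [0.0167,0],"finger_gap": [0.055,0.055]}' > m.json && python3 -m jog m.json; eval "$T"; echo '{"x": [0,0],"y": [0,0],"z": [0.0001,0],"drx": [0,0],"dry": [0,0],"drz": [0.0167,0],"finger_gap": [0.055,0.055]}' > m.json && python3 -m jog m.json; eval "$T"
```

```text
time: 16.2
tcp_pos: [0.5379, -0.1531, 0.1108]
orientation: [180.0, -0.0, 65.6]
force: [1.1, 2.5, 5.3]
width: 0.0571
grip_force: 65.1
[ 0.22257944 -0.12042141  0.05760119]
time: 16.4
tcp_pos: [0.5382, -0.1528, 0.1108]
orientation: [180.0, -0.0, 62.6]
force: [2.2, 5.7, 5.6]
width: 0.057
grip_force: 65.0
[ 1.0383839  -0.3671032   0.25808665]
```

In the tool's units: 0.0001 m / 0.75 = 0.0001, 3 degrees / 180 = 0.0167.

```bash
T='python3 -c "from h import *;print(ctrl.get_state()[\"torque\"])"'; echo '{"x": [0,0],"y": [0,0],"z": [0.0001,0],"drx": [0,0],"dry": [0,0],"drz": [0.0167,0],"finger_gap": [0.055,0.055]}' > m.json && python3 -m jog m.json; eval "$T"
```

```text
time: 16.6
tcp_pos: [0.5386, -0.1525, 0.1108]
orientation: [179.9, -0.1, 59.6]
force: [5.7, 10.5, 6.0]
width: 0.0574
grip_force: 64.6
[ 1.67014277 -0.99379422  0.59798191]
```

Firm stop reached: yaw about 64, 60° turned, lower edge about 75 mm, torque rising. Relaxing the windup before opening.

In the tool's units: -2.5 degrees / 180 = -0.0139.

```bash
T='python3 -c "from h import *;print(ctrl.get_state()[\"torque\"])"'; echo '{"x": [0,0],"y": [0,0],"z": [0,0],"drx": [0,0],"dry": [0,0],"drz": [-0.0139,0],"finger_gap": [0.055,0.055]}' > m.json && python3 -m jog m.json; eval "$T"
```

```text
time: 16.8
tcp_pos: [0.5383, -0.1527, 0.1108]
orientation: [179.9, -0.0, 62.3]
force: [3.4, 7.6, 6.7]
width: 0.0571
grip_force: 65.0
[ 1.34598898 -0.67721885  0.21982745]
```

In the tool's units: 0.001 m / 0.75 = 0.0013, -0.0003 m / 0.75 = -0.0004.

```bash
T='python3 -c "from h import *;print(ctrl.get_state()[\"torque\"])"'; echo '{"x": [0.0013,0],"y": [0,0],"z": [-0.0004,0],"drx": [0,0],"dry": [0,0],"drz": [0,0],"finger_gap": [0.055,0.055]}' > m.json && python3 -m jog m.json; eval "$T"; echo '{"x": [0,0,0,0,0],"y": [0,0,0,0,0],"z": [0,0,0,0,0],"drx": [0,0,0,0,0],"dry": [0,0,0,0,0],"drz": [0,0,0,0,0],"finger_gap": [0.085,0.085,0.085,0.085,0.085]}' > m.json && python3 -m jog m.json; eval "$T"
```

```text
time: 17.0
tcp_pos: [0.5386, -0.1522, 0.111]
orientation: [180.0, -0.0, 62.1]
force: [2.8, 2.6, 5.8]
width: 0.0575
grip_force: 64.9
[ 0.50618422 -0.45504196  0.1408857 ]
time: 17.5
tcp_pos: [0.5381, -0.1522, 0.1107]
orientation: [-180.0, 0.0, 61.9]
force: [0.1, -0.2, 0.2]
width: 0.0848
grip_force: 0.0
[ 2.87721455e-02  4.39955787e-05 -3.29108243e-02]
```

Checking it's home: regrip and nudge clockwise gently.

In the tool's units: 1.5 degrees / 180 = 0.0083.

```bash
T='python3 -c "from h import *;print(ctrl.get_state()[\"torque\"])"'; echo '{"x": [0,0,0,0,0,0],"y": [0,0,0,0,0,0],"z": [0,0,0,0,0,0],"drx": [0,0,0,0,0,0],"dry": [0,0,0,0,0,0],"drz": [0,0,0,0,0,0],"finger_gap": [0.055,0.055,0.055,0.055,0.055,0.055]}' > m.json && python3 -m jog m.json; eval "$T";echo '{"x": [0,0],"y": [0,0],"z": [0,0],"drx": [0,0],"dry": [0,0],"drz": [0.0083,0],"finger_gap": [0.055,0.055]}' > m.json && python3 -m jog m.json; eval "$T";echo '{"x": [0,0],"y": [0,0],"z": [0,0],"drx": [0,0],"dry": [0,0],"drz": [0.0083,0],"finger_gap": [0.055,0.055]}' > m.json && python3 -m jog m.json; eval "$T"
```

```text
time: 18.1
tcp_pos: [0.5383, -0.1523, 0.1109]
orientation: [180.0, -0.0, 61.9]
force: [-0.5, -1.0, 3.9]
width: 0.0571
grip_force: 62.8
[-0.09723727  0.0024856   0.10699943]
time: 18.3
tcp_pos: [0.5387, -0.1522, 0.111]
orientation: [179.9, -0.0, 60.3]
force: [1.4, 0.9, 4.4]
width: 0.057
grip_force: 62.9
[ 0.19788494 -0.52629874  0.16988109]
time: 18.5
tcp_pos: [0.5388, -0.1522, 0.111]
orientation: [179.9, -0.0, 58.8]
force: [4.7, 2.5, 4.2]
width: 0.0568
grip_force: 63.0
[ 0.41677699 -0.85042343  0.54791737]
```

Torque rises at once to 0.55 N·m, so it's against the stop. Unloading, opening and retreating.

In the tool's units: -0.04 m / 0.75 = -0.0533, -0.03 m / 0.75 = -0.04, -2.5 degrees / 180 = -0.0139.

```bash
echo '{"x": [0,0,0,0,0,0,0,0,0,0,-0.0533,-0.0533,0,0],"y": [0,0,0,0,0,0,0,0,0,0,0,0,0,0],"z": [0,0,0,0,0,0,-0.0133,-0.04,-0.0533,-0.0533,-0.0267,0,0,0],"drx": [0,0,0,0,0,0,0,0,0,0,0,0,0,0],"dry": [0,0,0,0,0,0,0,0,0,0,0,0,0,0],"drz": [-0.0139,0,0,0,0,0,0,0,0,0,0,0,0,0],"finger_gap": [0.055,0.085,0.085,0.085,0.085,0.085,0.085,0.085,0.085,0.085,0.085,0.085,0.085,0.085]}' > m.json && python3 -m jog m.json
python3 - <<'E'
from h import *
c=ctrl.camera("scene")
k=cv2.resize(c["frame"][180:360,240:470],None,fx=3,fy=3,interpolation=cv2.INTER_CUBIC);cv2.imwrite("pics/m7.png",cv2.cvtColor(k,cv2.COLOR_RGB2BGR))
for t in("lid","dredger","spice_jar","shaker_tin","ring_cutter"):
    for r in ctrl.trace(t,"scene")[:1]: print(t,round(r["confidence"],2),r["bbox"])
E
```

```text
time: 19.9
tcp_pos: [0.4995, -0.223, 0.2515]
orientation: [180.0, -0.0, 61.3]
force: [0.4, 0.6, 0.1]
width: 0.0854
grip_force: 0.0
lid 0.86 [322.7, 265.2, 359.4, 300.5]
dredger 0.74 [302.5, 291.7, 369.2, 343.3]
spice_jar 0.7 [317.1, 188.3, 341.6, 240.2]
shaker_tin 0.88 [410.1, 278.2, 459.3, 332.1]
ring_cutter 0.84 [357.6, 236.4, 396.6, 273.6]
```

View pics/m7.png

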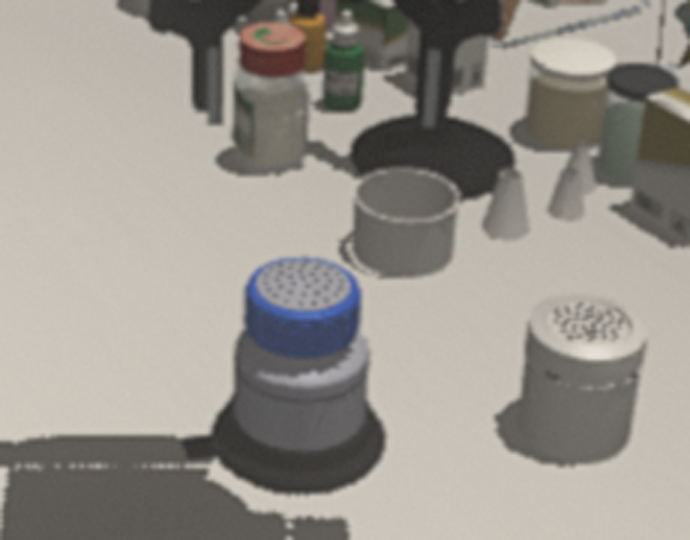

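The lid sits square and low on the dredger at crop (303,305), the neighbours are unmoved and the gripper is clear. Handing in.

```bash
python3 -c "
from station import ctrl
print(ctrl.close_job())"
```

```text
the job is handed in; nothing more can be done
None
```

The lid is back on the dredger, screwed clockwise to its stop (a second gentle nudge met firm resistance at once) and released; the spice jar, shaker tin and cutter ring are still where they stood, and I handed the job in at about 20 s.

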